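# Tip a tilt sensor onto its mounting face and set it to the fence

### The job

The new tilt sensor has been left standing on its long edge on the steel gauge plate. Without gripping or lifting it, push it over towards the fence so that it lies flat on its mounting face with the dark blue lid up, then push it along the plate until its long side is flush against the fence, and leave it lying there. Leave everything else on the table where it is.

Things in the scene. Friction and masses are not known exactly. Their poses are not given: they have to be found in the camera images.
- tilt_sensor: the sensor to tip: loose 0.35 kg zinc block standing on a long side, 34 mm thick (own x), 84 mm long (own y), 64 mm high (own z); its long sides are flat. Origin: centre of the side it stands on. Own x points level out of the mounting face, within 25 degrees of the way to the fence. A round connector 11 mm thick sticks out 16 mm at the +y end. Lying down: own x points down, own z to the fence
- sensor_center (a point): the middle of the sensor's block, 32 mm from its origin along own z; axes as the sensor's. The block tips past its balance at about 28 degrees and then falls onto its mounting face by itself
- sensor_lid (a point): centre of the face of the dark blue lid (paper label, green lamp), 17 mm from the block's middle to own -x, always on the side away from the fence. Pushed here towards the mounting face 45 to 58 mm above the plate the sensor tips; pushed below about 38 mm it may slide instead
- sensor_base (a point): centre of the bare zinc mounting face, 17 mm from the block's middle to own +x; this face must end down on the plate. Its flange (the last 5 mm of the thickness) is 112 mm long along own y, with an ear with screw holes at each end. Lying on it, the sensor is 34 mm high
- sensor_upper_edge (a point): the centre of the sensor's upper long side, 64 mm from its origin along own z: the side that ends up against the fence
- gauge_board: dark wooden clip board fixed to the table, 240 (own x) by 380 (own y) by 12 mm, origin at the centre of its underside. On it, centred, the steel gauge plate, 200 by 300 mm, its top 20 mm above the table. Four spring clips over 125 mm to the sides (own y), up to 31 mm above the table. Own x points from the robot's side to the fence; the sensor starts on the half nearer the robot
- fence_face (a point): the fence: a straight dark steel bar on the plate along own y near its far edge, 250 mm long, 14 mm wide, 14 mm high above the plate. This point: middle of its face towards the robot, at the level of the plate's top, 78 mm along own x from the board's centre; axes as the board's
- ceramic_disc: white ceramic disc, 44 mm across, 8 mm high, loose on the table just before the robot's side of the board; leave alone. Origin at the centre of its underside
- dust_cap: small red plastic dust cap, 22 mm across, 16 mm high, loose on the table just before the robot's side of the board; leave alone. Origin at the centre of its underside
- zinc_housing: empty open zinc housing, 84 by 60 mm, 34 mm high, loose, to the right; leave alone. Origin at the centre of its underside
- try_square: small steel try square lying flat, about 115 by 75 mm, 16 mm high, loose, to the right; leave alone. Origin near the middle of its underside
- screwdriver: screwdriver lying on the table at the far right; leave alone. Origin on its underside
- tray_insert: orange plastic tray insert with six pockets, 265 by 235 mm, 28 mm high, at the left; leave alone. Origin at the centre of its underside
- packed_sensor0: finished tilt sensor lying lid up in a pocket of the tray, its top about 38 mm above the table; leave alone
- packed_sensor1: second finished tilt sensor lying lid up in the tray; leave alone
Mind the look-alikes: they are no part of the job. What is shaped like the tilt_sensor but pink or turquoise is not meant.

How it is judged (in metres and radians):
On the way:
1. the sensor lies lid up on its mounting face on the gauge plate (z of sensor_lid in the frame of gauge_board above 0.051 m and z of sensor_center in the frame of gauge_board below 0.04 m), for 0.2 s.
At the end, for the whole second after the job is handed in: The sensor lies at rest flat on the gauge plate on its mounting face, lid up (lid face 34 mm above the plate, within 3 mm), its upper long side within 3 mm of the fence face and parallel to it within 0.04 rad, its middle no more than 85 mm from the middle of the fence (all of step 1 and x of sensor_upper_edge in the frame of fence_face between -0.003 and 0.003 m and y of sensor_center in the frame of fence_face between -0.085 and 0.085 m and angle between the y axis of tilt_sensor and the y axis of gauge_board, either way round below 0.04 rad and linear speed of tilt_sensor below 0.01 m/s); the robot touches nothing.
It fails at once if the sensor is lifted: its middle rises 10 mm above the height it passes through when it is tipped about its edge (height (world z) of sensor_center above 0.066 m).
It fails at once if the lying sensor is lifted off the plate or table by about 10 mm (angle between the x axis of tilt_sensor and the z axis of gauge_board, either way round below 0.15 rad and height (world z) of sensor_center above 0.047 m).
It fails at once if the sensor is gripped, or struck hard, away from the fence: the fingers press on it with more than 30 N (contact force between the fingers and tilt_sensor above 30 N and x of sensor_upper_edge in the frame of fence_face below -0.02 m).
It fails at once if another thing on the table is shifted by more than 15 mm (distance of any of ceramic_disc, dust_cap, zinc_housing, try_square, screwdriver, packed_sensor0, packed_sensor1, tray_insert from where it was at the start of the episode above 0.015 m).
It also fails if it takes over 40 s, if anything falls off the work surface, if the arm or the gripper's body presses on something with over 40 N, if the wrist force passes 120 N, or if a joint passes its speed limit or range.

### The arm

A 6-joint arm with a two-finger parallel gripper is mounted at the origin on the work surface. World frame = base frame: x ahead of the robot, y to its left, z up, the work surface at z = 0. Lengths are in m, angles in degrees, forces in N, time in s.
With the tool pointing down it reaches from about 0.375 to 0.9 m from the base axis. Payload 3.1 kg.
Tool frame: the origin (TCP) lies at the very end of the fingers, on their centre line; the grasp point (between the pads) lies 19 mm behind it; z points along the fingers, y is the line along which they close (so a half turn about z gives the same grasp; the last joint's range is limited). The gripper opens to 87 mm and grips with 3 to 60 N. Pads are 19 mm wide; open, the fingers measure 117 mm over their backs; the gripper's body (75 mm by 190 mm) begins 51 mm behind the grasp point.
Start: joints at [-84.941, 30.224, 82.088, -0, 67.689, -10.227], TCP at [0.165, -0.603, 0.223] pointing down, gripper open.
Joint ranges: [-176.69, 176.69], [-43.24, 126.21], [12.49, 139.97], [-82, 262], [0, 151.66], [-163.58, 163.58]. Speed limits (degrees/s): [159.86, 159.86, 180, 180, 180, 180].

### API

Orientations are given as a 3x3 rotation matrix whose columns are the frame's x, y, z axes.
In Python, from rig import * gives the robot as it stands.
- The arm moves only by the tool jog_arm, never from a script. Its arguments are lists of equal length, an entry for each row: "delta_pos": the shift along the world's x, y, z in cm, a list of three; "turn": the turn about the world's z in degrees; "grip": the closure, from 0 (fully open) to 1 (shut). In form: {"delta_pos": [[x, y, z], ...], "turn": [turn, ...], "grip": [grip, ...]}. A call has 1 to 12 rows; each row is the pose to reach, as a shift and turn from the pose commanded when the call began; what a row does not reach only later rows make up. A row lasts 1/8 s, in which the tool goes at most 62.5 mm and 10.7 degrees, less where a joint would pass 70% of its speed; a pose out of reach is approached as far as the arm can. A call with a gripper value outside its range is refused whole. The fingers move at their own pace and stop on an object; the grip force is fixed at half the most. Time passes only in rows, so rows that repeat a pose let the fingers close. It gives the time, the measured TCP pose, the force, the opening and the grip force at its end, in the units of the state.
- read_state(): the state, without advancing time (a new reading comes with each control period).
- capture(name): name is "side" or "top"; returns a dict with "color" (400x640x3 uint8, blue, green, red), "fovy" (degrees; the focal length in pixels is half the picture's height over the tangent of half this angle, whatever the lens; pixels are square), "cx", "cy" (the principal point, pixels), "camera_from_world" (4x4, takes a point from world to camera coordinates). Camera axes: x right, y up, looking along -z (the intrinsics and any distortion apply to the point x, -y, -z); pixel columns grow to the right and rows downward; lengths in m; the calibration is good to about 2 mm. A picture is of the moment at which its call begins. There is no depth.
- hand_in(): hands the job in; it is judged then, once.
The state is a dict: "time_s": time; "joint_positions": joint angles; "qvel": joint speeds; "tau": joint torques, N m; "position": TCP position; "tcp_rot": TCP orientation; "force": force on the tool from outside, world axes, zero at the start; "moment": the same for the moment, N m; "opening": opening from 0.0 (shut) to 1.0 (fully open); "grasp_force": force on a finger pad.
Only numpy, scipy, OpenCV 4.12 (cv2) and the standard library are available. Lean on these libraries where they do the work, as an engineer would, in place of code of your own. Each camera call takes 0.05 s, during which the arm holds its last target. There are 200 camera calls.

## Working session

There is one attempt and no reset: what is moved stays moved. The work goes in short steps, Python scripts to look and compute and a tool call to move; the robot and the scene stay as the last step left them, time stands still between calls to the robot, and variables do not carry over. Pictures are saved under pics/ and viewed, at most 10 in all, crops included, and the job is handed in when it is done.

Besides the shell and the picture viewer there is one more tool, called after "Emit:" as name([rows], argument=value, ...), one row to a line, values as JSON. jog_arm: Moves the arm, as the interface text tells. Its arguments: {"type":"object","properties":{"delta_pos":{"type":"array"},"turn":{"type":"array"},"grip":{"type":"array"}},"required":["delta_pos","turn","grip"]}

```bash
ls; mkdir -p pics; cat > h.py <<'E'
import numpy as np, cv2
from rig import *
def ray(c,u,v,H=400):
    f=H/2/np.tan(np.radians(c["fovy"])/2)
    M=np.linalg.inv(np.array(c["camera_from_world"]))
    d=np.array([(u-c["cx"])/f,-(v-c["cy"])/f,-1.])
    return M[:3,3],M[:3,:3]@d
def onz(c,u,v,z):
    o,d=ray(c,u,v); return o+d*(z-o[2])/d[2]
def px(c,p):
    f=200/np.tan(np.radians(c["fovy"])/2)
    q=np.array(c["camera_from_world"])@np.r_[p,1]
    return np.array([c["cx"]+f*q[0]/-q[2],c["cy"]-f*q[1]/-q[2]])
E
python3 - <<'E'
from h import *
for n in("top","side"):
    c=capture(n); cv2.imwrite(f"pics/{n}0.png",c["color"]); print(n,{k:np.round(v,3) for k,v in c.items() if k!="color"})
E
```

```text
pics
top {'fovy': np.float64(54.293), 'cx': np.float64(319.609), 'cy': np.float64(194.379), 'camera_from_world': array([[ 0.02 , -0.999,  0.026, -0.042],
       [ 0.995,  0.023,  0.097, -0.539],
       [-0.098,  0.024,  0.995, -1.279],
       [ 0.   ,  0.   ,  0.   ,  1.   ]])}
side {'fovy': np.float64(53.806), 'cx': np.float64(321.948), 'cy': np.float64(194.458), 'camera_from_world': array([[-0.842, -0.54 ,  0.003,  0.435],
       [ 0.32 , -0.494,  0.808, -0.237],
       [-0.435,  0.681,  0.589, -1.112],
       [ 0.   ,  0.   ,  0.   ,  1.   ]])}
```

View pics/top0.png

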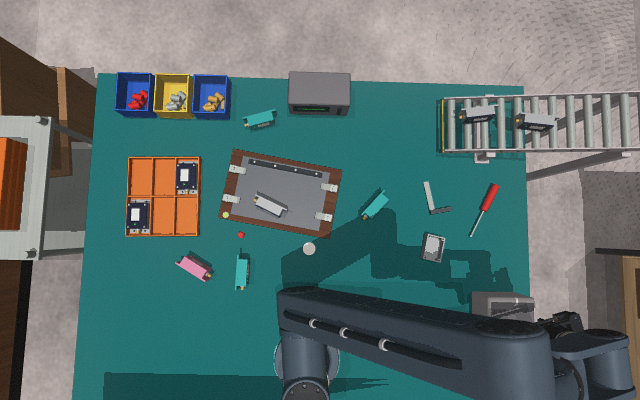

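View pics/side0.png

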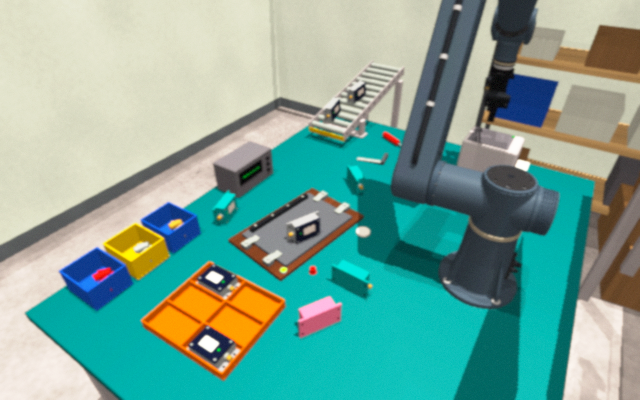

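The one meant is the zinc block on the steel plate at top (269,205) / side (303,228). The turquoise ones at top (260,119), (375,204), (242,270) and the pink one at (194,267) are on the table. The ones at (186,178) and (138,215) are packed in the tray, and two more lie on the conveyor. I'll confirm with an enlarged crop.

```bash
python3 - <<'E'
import cv2,numpy as np
a=cv2.imread("pics/top0.png")[140:250,210:350]; b=cv2.imread("pics/side0.png")[180:285,220:370]
a=cv2.resize(a,None,fx=5,fy=5,interpolation=cv2.INTER_CUBIC)
b=cv2.resize(b,None,fx=5,fy=5,interpolation=cv2.INTER_CUBIC)
cv2.imwrite("pics/ca.png",a);cv2.imwrite("pics/cb.png",b)
E
```

```text
(no output)
```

View pics/ca.png

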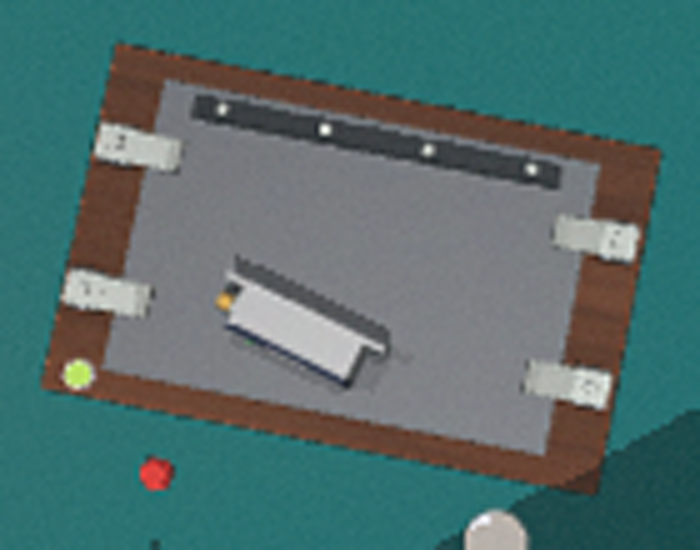

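View pics/cb.png

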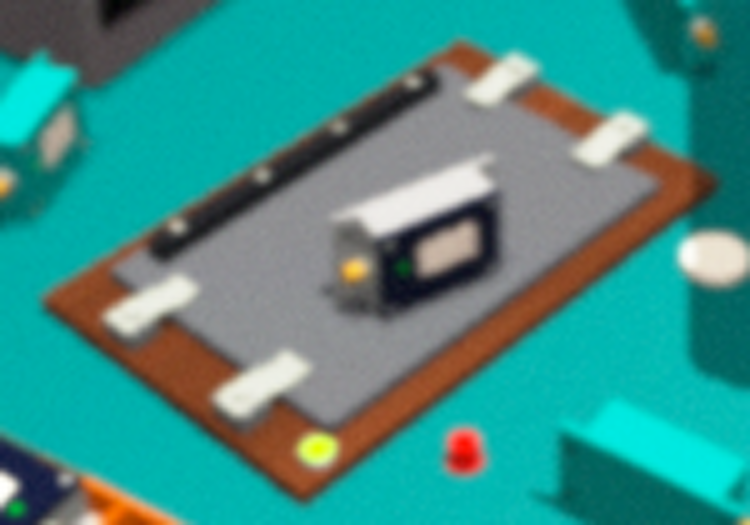

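The crops confirm it. A zinc block stands on the plate, with its dark blue lid, label and green lamp facing the robot and the connector (yellow) to the left. In the top crop the lid edge runs from (228,325) to (350,385), and the fence face from (192,117) to (557,188). Next I measure.

```bash
cat >> h.py <<'E'
def big(m):
    cs,_=cv2.findContours(m.astype(np.uint8),cv2.RETR_EXTERNAL,cv2.CHAIN_APPROX_NONE)
    return max(cs,key=cv2.contourArea)
def worldcnt(c,cnt,z): return np.array([onz(c,u,v,z)[:2] for u,v in cnt.reshape(-1,2)],np.float32)
def crop_mask(c,m,x0,x1,y0,y1):
    k=np.zeros(m.shape,bool);k[y0:y1,x0:x1]=m[y0:y1,x0:x1];return k
E
python3 - <<'E'
from h import *
c=capture("top"); I=c["color"].astype(int)
# board corners from crop px
bc=np.array([[118,43],[662,148],[598,492],[43,388]])/5-.4+[210,140]
P=np.array([onz(c,u,v,.012)[:2] for u,v in bc]); ctr=P.mean(0)
print("board",P.round(4).tolist(),ctr,"sides",[np.linalg.norm(P[i]-P[i-1]).round(4) for i in range(4)])
ax=(P[0]-P[3])+(P[1]-P[2]); ay=(P[0]-P[1])+(P[3]-P[2]); 
print("yaw x",np.degrees(np.arctan2(ax[1],ax[0])),"yaw y-90",np.degrees(np.arctan2(ay[1],ay[0]))-90)
for z,pts in((.034,[[192,96],[560,167]]),(.02,[[192,117],[557,188]])):
    for q in pts: print("fence",z,onz(c,*(np.array(q)/5-.4+[210,140]),z).round(4))
mx=I.max(2);mn=I.min(2)
m=crop_mask(c,(mn>165)&(mx-mn<40),250,290,188,222)
cnt=big(m); W=worldcnt(c,cnt,.084); r=cv2.minAreaRect(W); print("top face",r,cv2.boxPoints(r).round(4).tolist(),m.sum())
for q in ([228,325],[350,385],[232,275],[387,350],[240,285],[365,343]): print("pt",q,onz(c,*(np.array(q)/5-.4+[210,140]),.084).round(4))
s=capture("side")
for q in([380,232],[497,185],[340,212],[385,315],[497,263]): 
    print("side",q,onz(s,*(np.array(q)/5-.4+[220,180]),.084).round(4),onz(s,*(np.array(q)/5-.4+[220,180]),.02).round(4))
print("disc",onz(c,309,249,.008),"cap",onz(c,241.5,235,.016))
E
```

```text
board [[0.6921, 0.2664], [0.6289, -0.1058], [0.3947, -0.0663], [0.4565, 0.3065]] [0.54304788 0.10018149] sides [np.float64(0.2391), np.float64(0.3775), np.float64(0.2375), np.float64(0.3778)]
yaw x -9.622615280164581 yaw y-90 -9.524509337933253
fence 0.034 [0.6527 0.2112 0.034 ]
fence 0.034 [ 0.6107 -0.0358  0.034 ]
fence 0.02 [0.641 0.213 0.02 ]
fence 0.02 [ 0.5985 -0.0345  0.02  ]
top face ((0.49470314383506775, 0.1299149990081787), (0.1056259498000145, 0.027818292379379272), 65.81312561035156) [[0.4603999853134155, 0.08739999681711197], [0.48579999804496765, 0.07599999755620956], [0.5289999842643738, 0.17239999771118164], [0.5037000179290771, 0.18379999697208405]] 238
pt [228, 325] [0.4965 0.1747 0.084 ]
pt [350, 385] [0.46   0.0961 0.084 ]
pt [232, 275] [0.5285 0.1733 0.084 ]
pt [387, 350] [0.4828 0.0733 0.084 ]
pt [240, 285] [0.5222 0.168  0.084 ]
pt [365, 343] [0.4869 0.0874 0.084 ]
side [380, 232] [0.5004 0.1703 0.084 ] [0.546 0.111 0.02 ]
side [497, 185] [0.4662 0.0961 0.084 ] [0.509  0.0305 0.02  ]
side [340, 212] [0.5312 0.1684 0.084 ] [0.5795 0.1089 0.02  ]
side [385, 315] [0.4563 0.2267 0.084 ] [0.4982 0.1721 0.02  ]
side [497, 263] [0.4274 0.1559 0.084 ] [0.4669 0.0953 0.02  ]
disc [0.35670574 0.00055177 0.008     ] cap [0.39886889 0.22590347 0.016     ]
```

```bash
python3 - <<'E'
from h import *
s=read_state(); print(s["time_s"],np.round(s["position"],4),np.round(s["tcp_rot"],4).tolist(),s["force"],s["opening"])
R=np.array(s["tcp_rot"]); print("y-axis yaw",np.degrees(np.arctan2(R[1,1],R[0,1])))
E
```

```text
0.2 [ 0.1648 -0.6024  0.2219] [[0.9646, 0.2637, -0.0001], [0.2637, -0.9646, 0.0014], [0.0002, -0.0013, -1.0]] [0.09268159 0.14438679 0.3056949 ] 0.9978532983953373
y-axis yaw -74.71292477569607
```

Emit:
jog_arm([
  [28.5,25.3,0],
  [28.5,25.3,0],
  [28.5,25.3,0],
  [28.5,25.3,0],
  [28.5,25.3,0],
  [28.5,25.3,0],
  [28.5,25.3,0],
  [27.5,75.5,0],
  [27.5,75.5,0],
  [27.5,75.5,0],
  [27.5,75.5,0],
  [27.5,75.5,0],
], turn=[-40,-40,-40,-40,-40,-40,-40,-40,-40,-40,-40,-40], grip=[0.37,0.37,0.37,0.37,0.37,0.37,0.37,0.37,0.37,0.37,0.37,0.37])

```text
time_s: 1.7
position: [0.4434, -0.0367, 0.2227]
tcp_rot: [[0.908, -0.42, 0.001], [-0.42, -0.908, -0.001], [0.001, 0.0, -1.0]]
force: [0.7, -0.6, 0.8]
opening: 0.629
grasp_force: 0.0
```

Emit:
jog_arm([
  [-0.2,18.5,0],
  [-0.2,18.5,0],
  [-0.2,18.5,0],
  [-0.2,18.5,0],
  [-0.2,18.5,-5],
  [-0.2,18.5,-10],
  [-0.2,18.5,-10],
  [-0.2,18.5,-10],
], turn=[0,0,0,0,0,0,0,0], grip=[0.37,0.37,0.37,0.37,0.37,0.37,0.37,0.37])

```text
time_s: 2.7
position: [0.4428, 0.1466, 0.1236]
tcp_rot: [[0.908, -0.42, 0.002], [-0.42, -0.908, -0.0], [0.002, -0.001, -1.0]]
force: [0.5, -0.4, 0.2]
opening: 0.627
grasp_force: 0.0
```

```bash
python3 - <<'E'
from h import *
s=read_state(); p=np.array(s["position"]);print(p.round(4))
t=capture("top")["color"][140:250,210:350]; b=capture("side")["color"][180:285,220:370]
f=lambda x:cv2.resize(x,(700,300) if 0 else None,fx=2.8,fy=2.8,interpolation=cv2.INTER_CUBIC)
t=f(t);b=f(b);h=min(t.shape[0],b.shape[0]);o=np.hstack([t[:h],b[:h]]);o=cv2.resize(o,(800,int(h*800/o.shape[1])));cv2.imwrite("pics/p1.png",o)
E
```

```text
[0.4428 0.1466 0.1236]
```

View pics/p1.png

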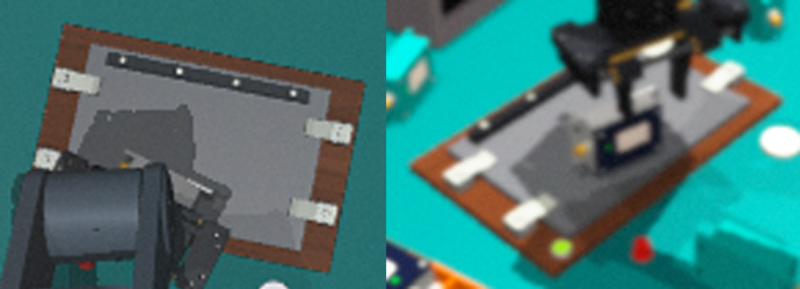

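Emit:
jog_arm([
  [0,0,-3],
  [0,0,-5.5],
  [0.2,0.3,-5.5],
  [0.6,0.1,-5.5],
  [1.0,-0.1,-5.5],
  [1.4,-0.3,-5.5],
  [1.8,-0.5,-5.5],
  [2.1,-0.6,-5.5],
  [2.4,-0.8,-5.5],
  [2.7,-0.9,-5.5],
  [3.0,-1.0,-5.5],
  [3.3,-1.2,-5.5],
], turn=[0,0,0,0,0,0,0,0,0,0,0,0], grip=[0.37,0.37,0.37,0.37,0.37,0.37,0.37,0.37,0.37,0.37,0.37,0.37])

```text
time_s: 4.3
position: [0.4745, 0.1356, 0.0675]
tcp_rot: [[0.908, -0.418, -0.0], [-0.418, -0.908, 0.0], [-0.0, 0.0, -1.0]]
force: [-1.7, 1.2, 1.4]
opening: 0.627
grasp_force: 0.8
```

Emit:
jog_arm([
  [0.3,-0.1,0],
  [0.6,-0.3,0],
  [0.9,-0.4,0],
  [1.2,-0.5,0],
  [1.5,-0.7,0],
  [1.8,-0.8,0],
  [2.1,-1.0,0],
  [2.1,-1.0,0],
], turn=[0,0,0,0,0,0,0,0], grip=[0.37,0.37,0.37,0.37,0.37,0.37,0.37,0.37])

```text
time_s: 5.3
position: [0.496, 0.1254, 0.0676]
tcp_rot: [[0.908, -0.418, 0.0], [-0.418, -0.908, -0.0], [0.0, -0.0, -1.0]]
force: [-0.8, -0.6, 0.4]
opening: 0.628
grasp_force: 0.0
```

```bash
python3 - <<'E'
from h import *
s=read_state(); p=np.array(s["position"]);print(p.round(4))
t=capture("top")["color"][140:250,210:350]; b=capture("side")["color"][180:285,220:370]
f=lambda x:cv2.resize(x,None,fx=2.8,fy=2.8,interpolation=cv2.INTER_CUBIC)
t=f(t);b=f(b);h=min(t.shape[0],b.shape[0]);cv2.imwrite("pics/p2.png",cv2.resize(np.hstack([t[:h],b[:h]]),(800,290)))
E
```

```text
[0.496  0.1254 0.0676]
```

View pics/p2.png

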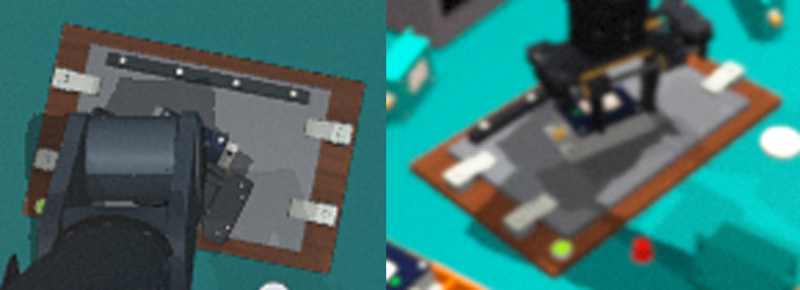

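The sensor now lies lid up, with its lid at (215,150) in the left half and (595,105) in the right half of the picture. I'll retract, lower and measure its pushed edge.

Emit:
jog_arm([
  [-1.5,0.7,0],
  [-2.7,1.3,0],
  [-2.7,1.3,-2],
  [-2.7,1.3,-3.6],
  [-2.7,1.3,-3.6],
], turn=[0,0,0,0,0], grip=[0.37,0.37,0.37,0.37,0.37])

```text
time_s: 6.02
position: [0.4665, 0.139, 0.0308]
tcp_rot: [[0.909, -0.417, -0.004], [-0.417, -0.909, -0.0], [-0.003, 0.002, -1.0]]
force: [-0.4, -0.1, 0.4]
opening: 0.63
grasp_force: 0.0
```

```bash
python3 - <<'E'
from h import *
b=capture("side")["color"][180:285,220:370]
cv2.imwrite("pics/p3.png",cv2.resize(b,None,fx=5,fy=5,interpolation=cv2.INTER_CUBIC))
E
```

```text
(no output)
```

View pics/p3.png

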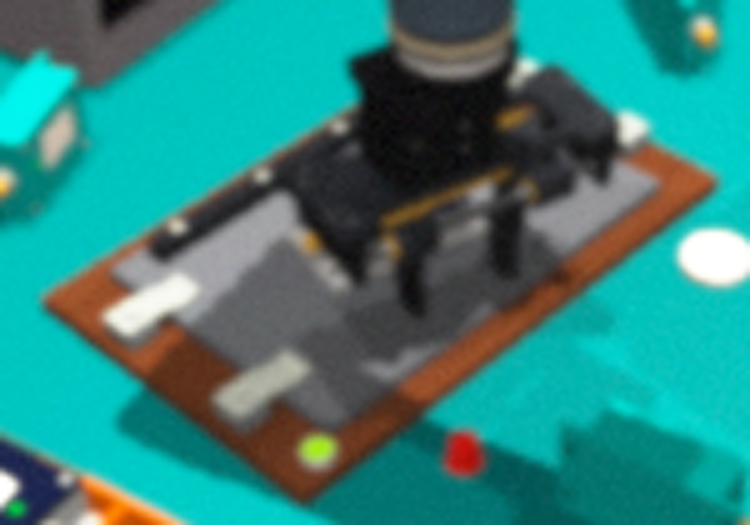

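Emit:
jog_arm([
  [0.5,-0.2,0],
  [1.0,-0.4,0],
  [1.5,-0.7,0],
  [2.0,-0.9,0],
  [2.5,-1.1,0],
  [2.8,-1.3,0],
  [3.1,-1.4,0],
  [3.4,-1.6,0],
  [3.7,-1.7,0],
  [4.0,-1.8,0],
], turn=[0,0,0,0,0,0,0,0,0,0], grip=[0.37,0.37,0.37,0.37,0.37,0.37,0.37,0.37,0.37,0.37])

```text
time_s: 7.32
position: [0.5083, 0.1205, 0.0314]
tcp_rot: [[0.908, -0.418, -0.001], [-0.418, -0.908, -0.0], [-0.001, 0.0, -1.0]]
force: [-1.7, 1.2, 0.6]
opening: 0.627
grasp_force: 0.9
```

Emit:
jog_arm([
  [0.3,-0.05,0],
  [0.6,-0.1,0],
  [0.9,-0.15,0],
  [1.2,-0.2,0],
  [1.5,-0.25,0],
  [1.8,-0.3,0],
  [2.1,-0.35,0],
  [2.4,-0.4,0],
  [2.7,-0.45,0],
  [3.0,-0.5,0],
  [3.3,-0.55,0],
  [3.3,-0.55,0],
], turn=[1.5,3,4.5,6,7.5,9,10.5,12,13.5,15,15,15], grip=[0.37,0.37,0.37,0.37,0.37,0.37,0.37,0.37,0.37,0.37,0.37,0.37])

```text
time_s: 8.82
position: [0.5423, 0.1151, 0.0316]
tcp_rot: [[0.986, -0.169, 0.001], [-0.169, -0.986, 0.0], [0.001, -0.0, -1.0]]
force: [-0.8, -0.0, -0.5]
opening: 0.627
grasp_force: 0.3
```

```bash
python3 - <<'E'
from h import *
p=np.array(read_state()["position"])[:2]-[.62,.0872]; print("TCP in fence frame",p@[.986,-.166],p@[.166,.986])
t=capture("top")["color"][140:250,210:350]; b=capture("side")["color"][180:285,220:370]
f=lambda x:cv2.resize(x,None,fx=2.8,fy=2.8,interpolation=cv2.INTER_CUBIC)
t=f(t);b=f(b);h=min(t.shape[0],b.shape[0]);cv2.imwrite("pics/p4.png",cv2.resize(np.hstack([t[:h],b[:h]]),(800,290)))
E
```

```text
TCP in fence frame -0.0812894112172948 0.014607707457417112
```

View pics/p4.png

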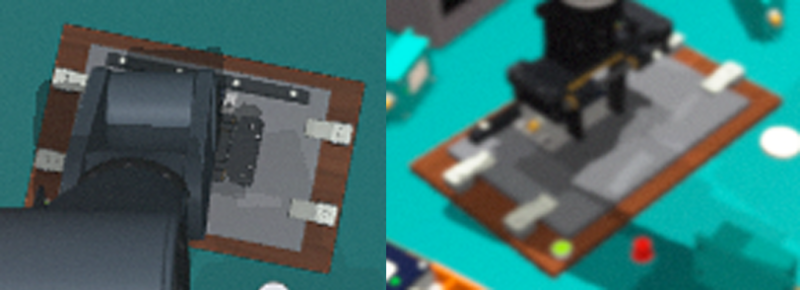

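Everything is nearly at the fence and the block follows well. Now the slow final push, watching the force.

Emit:
jog_arm([
  [0.2,-0.03,0],
  [0.4,-0.07,0],
  [0.5,-0.08,0],
  [0.6,-0.1,0],
  [0.7,-0.12,0],
  [0.7,-0.12,0],
], turn=[0,0,0,0,0,0], grip=[0.37,0.37,0.37,0.37,0.37,0.37])

```text
time_s: 9.68
position: [0.548, 0.1139, 0.0315]
tcp_rot: [[0.986, -0.169, -0.001], [-0.169, -0.986, 0.0], [-0.001, 0.0, -1.0]]
force: [-4.9, 0.5, 3.1]
opening: 0.629
grasp_force: 2.2
```

Emit:
jog_arm([
  [0.1,-0.02,0],
  [0.2,-0.03,0],
  [0.2,-0.03,0],
  [0.2,-0.03,0],
], turn=[0,0,0,0], grip=[0.37,0.37,0.37,0.37])

```text
time_s: 10.18
position: [0.548, 0.1139, 0.0314]
tcp_rot: [[0.986, -0.169, -0.005], [-0.169, -0.986, 0.0], [-0.005, 0.001, -1.0]]
force: [-7.0, 2.3, 5.3]
opening: 0.628
grasp_force: 3.7
```

Emit:
jog_arm([
  [0.2,-0.03,0],
  [0.3,-0.05,0],
  [0.3,-0.05,0],
  [0,0,0],
  [-1.5,0.25,0],
  [-4,0.7,0],
  [-5,0.8,6],
  [-5,0.8,12],
  [-8,-10,17],
  [-12,-30,17],
  [-12,-30,17],
  [-12,-30,17],
], turn=[0,0,0,0,0,0,0,0,0,0,0,0], grip=[0.37,0.37,0.37,0.37,0.37,0.37,0.37,0.37,0.37,0.37,0.37,0.37])

```text
time_s: 11.68
position: [0.4466, -0.1185, 0.1955]
tcp_rot: [[0.986, -0.168, 0.005], [-0.168, -0.986, -0.003], [0.005, 0.002, -1.0]]
force: [1.5, -0.5, 0.5]
opening: 0.627
grasp_force: 0.0
```

```bash
python3 - <<'E'
from h import *
c=capture("top"); cv2.imwrite("pics/t5.png",c["color"])
t=c["color"][140:250,210:350]; b=capture("side")["color"][180:285,220:370]
f=lambda x:cv2.resize(x,None,fx=2.8,fy=2.8,interpolation=cv2.INTER_CUBIC)
t=cv2.resize(t,None,fx=5,fy=5,interpolation=cv2.INTER_CUBIC)
cv2.imwrite("pics/p5.png",t)
print(np.round(read_state()["position"],3),read_state()["force"])
I=c["color"].astype(int)
m=crop_mask(c,(I[...,0]-I[...,2]>12)&(I[...,0]-I[...,1]>5)&(I.max(2)<110),235,320,150,215)
r=cv2.minAreaRect(worldcnt(c,big(m),.054)); print("lid",r,m.sum())
q=np.array(r[0])-[.62,.0872];print(q@[.986,-.166],q@[.166,.986])
E
```

```text
[ 0.447 -0.123  0.196] [ 1.29807578 -0.6578537   0.06188389]
lid ((0.5915973782539368, 0.11088139563798904), (0.08403101563453674, 0.06616886705160141), 79.93843841552734) 378
-0.03193609671752452 0.0186350208892107
```

View pics/p5.png

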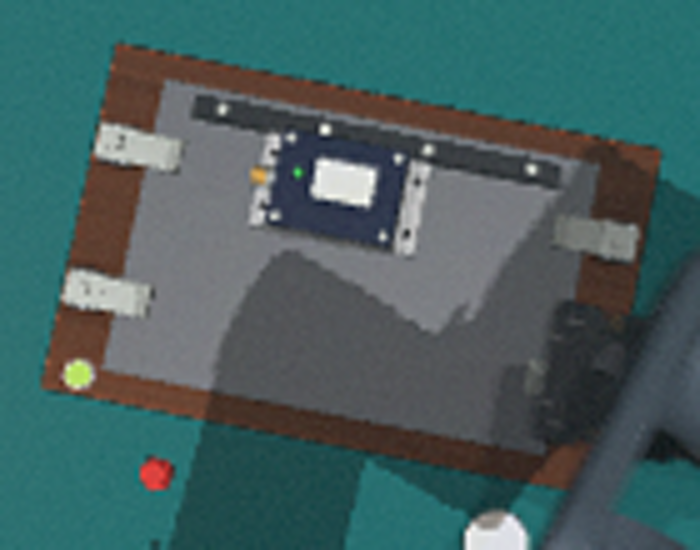

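The sensor lies lid up and flush against the fence: lid at about (338,188) in the crop, lid centre 32 mm from the fence face as expected, parallel to about 0.5°. The cap and disc are where they were. Handing in.

```bash
python3 -c "
from rig import *
print(hand_in())"
```

```text
the job is handed in; nothing more can be done
None
```

The tilt sensor was tipped onto its mounting face and pushed against the fence, where it lies lid up, flush to within what the camera can measure and parallel to about 0.5°; the job is handed in, but no verdict came back.

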